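# Bring the lower cutter box to the top of the pile

### The arm

A 6-joint arm with a two-finger parallel gripper is mounted at the origin on a cart in front of the work surface, level with it; the furniture and walls round the work are solid. World frame = base frame: x ahead of the robot, y to its left, z up, the work surface at z = 0. Lengths are in m, angles in rad, forces in N, time in s.
With the tool pointing down it reaches from about 0.35 to 0.775 m from the base axis. Payload 7.3 kg.
Tool frame: the origin (TCP) lies midway between the tips of the shut fingers; the grasp point (between the pads) lies 19 mm behind it; z points along the fingers, y is the line along which they close (so a half turn about z gives the same grasp; the last joint's range is limited). The gripper opens to 92 mm and grips with 3 to 60 N. Pads are 19 mm wide; open, the fingers measure 130 mm over their backs; the gripper's body (75 mm by 190 mm) begins 47 mm behind the grasp point.
Start: joints at [-1.409, 0.342, 1.524, -0, 1.275, -0.146], TCP at [0.159, -0.5, 0.227] pointing down, gripper open.
Joint ranges: [-2.53, 2.53], [-0.77, 2.02], [0.04, 2.7], [-1, 4.14], [0.28, 2.66], [-3.11, 3.11]. Speed limits (rad/s): [2.57, 2.57, 3.14, 3.14, 3.14, 3.14].

### API

Orientations are given as [roll, pitch, yaw] about the fixed x, y, z axes, in that order (R = Rz(yaw) Ry(pitch) Rx(roll)).
In Python, from cell import monitor, vision, workorder gives the robot as it stands.
- The arm moves only by the tool move_arm, never from a script. Its argument "rows" is a list of rows, each a list of 5 numbers: the shift along the world's x, y, z in mm, then the turn about the world's z in rad, then the closure, from -1 (fully open) to 1 (shut). A call has 1 to 12 rows; each row shifts and turns the commanded pose from where the row before left it; what a row does not reach is not made up. A row lasts 1/10 s, in which the tool goes at most 50 mm and 8.59 degrees, less where a joint would pass 70% of its speed; a pose out of reach is approached as far as the arm can. A call is refused whole if a number of a shift passes 50 or a number of a turn 0.15, either way. A call with a gripper value outside its range is refused whole. The fingers move at their own pace and stop on an object; "newtons" is the grip in N (left out, the last holds). Time passes only in rows, so rows that do not move let the fingers close. It gives the time, the measured TCP pose, the force, the opening and the grip force at its end, in the units of the state.
- monitor.observe(): the state, without advancing time (a new reading comes with each control period).
- vision.read_camera(name): name is "scene" or "side" or "wrist"; returns the picture (400x640x3 uint8, red, green, blue); there is no depth.
- vision.get_calibration(name): a dict with "K" (3x3 intrinsics, pixels), "T" (4x4, takes a point from camera to world coordinates); the wrist camera has in their place "mount" (4x4, takes a point from camera to tool coordinates, whose origin is the TCP and whose axes are the flange's). Camera axes: x right, y up, looking along -z (the intrinsics and any distortion apply to the point x, -y, -z); pixel columns grow to the right and rows downward; lengths in m; the calibration is good to about 2 mm. A picture is of the moment at which its call begins: read the wrist's pose just before it. get_calibration takes no time and is no camera call.
- workorder.hand_in(): hands the job in; it is judged then, once.
The state is a dict: "time": time; "qpos": joint angles; "qvel": joint speeds; "joint_efforts": joint torques, N m; "tool_pos": TCP position; "tool_rot": TCP orientation; "contact_force": force on the tool from outside, world axes, zero at the start; "torque": the same for the moment, N m; "opening": finger opening in m; "grip_force": force on a finger pad.
Only numpy, scipy, OpenCV 4.12 (cv2) and the standard library are available. Lean on these libraries where they do the work, as an engineer would, in place of code of your own. Each camera call takes 0.05 s, during which the arm holds its last target. There are 200 camera calls.

### The job

Two wooden cutter boxes are piled on the closed steel tool tin, and the lower one is wanted for the next lesson. Lift the upper box off and set it down flat in the empty plywood tray, then stack the lower box on top of it, squared up, with both the right way up. Leave the third box, which stands alone on the bare table just beyond them, where it is.

Things in the scene. Friction and masses are not known exactly. Their poses are not given: they have to be found in the camera images.
- upper_box_centre (a point): centre (half-way up) of the upper box of the pile. All three boxes are alike: plain wooden cutter boxes, closed (the sliding lid does not move), 132 mm long (its x axis), 64 mm wide (y axis), 58 mm high (z axis, up). At the start it lies flat on the lower box, roughly in line with it, its centre 131 mm above the table. Grasp it across its 64 mm width; weight under 0.3 kg
- lower_box_centre (a point): centre (half-way up) of the lower box of the pile, of the same shape, size and axes. At the start it lies flat on the closed tool tin (a fixed steel tin 216 x 111 x 44 mm), its long side along the tin, its centre 73 mm above the table
- tray: shallow empty plywood tray, fixed to the table, 200 mm long (its x axis), 156 mm wide (y axis). Origin at the middle of its underside, on the table. Its floor is 5 mm above the table, its rim 13 mm high and 8 mm thick, so the clear floor is 184 x 140 mm. It may stand to the left or to the right of the pile
- spare_box_centre (a point): centre (half-way up) of the third box, of the same shape, size and axes, standing alone on the table farther from the robot; to be left alone

How it is judged:
By the outcome, as a careful person would: the job done as asked, in the order asked, and still so for the second after the job is handed in, with the robot touching nothing.
It also fails if it takes over 64 s, if anything falls off the work surface, if the arm or the gripper's body presses on something with over 40 N, if the wrist force passes 120 N, or if a joint passes its speed limit or range.

## Working session

There is one attempt and no reset: what is moved stays moved. The work goes in short steps, Python scripts to look and compute and a tool call to move; the robot and the scene stay as the last step left them, time stands still between calls to the robot, and variables do not carry over. Pictures are saved under pics/ and viewed, at most 10 in all, crops included, and the job is handed in when it is done.

Besides the shell and the picture viewer there is one more tool, called after "Call:" by a JSON object that holds its "api" and its "payload". move_arm: Moves the arm, as the interface text tells. Its arguments: {"type":"object","properties":{"rows":{"type":"array","items":{"type":"array","items":{"type":"number"}}},"newtons":{"type":"number"}},"required":["rows"]}

```bash
mkdir -p pics
python3 - <<'E'
from cell import monitor, vision, workorder
import cv2
for n in ("scene","side"):
    im=vision.read_camera(n); cv2.imwrite(f"pics/{n}0.png",im[:,:,::-1])
    c=vision.get_calibration(n); print(n,{k:(v.tolist() if hasattr(v,'tolist') else v) for k,v in c.items()})
print(vision.get_calibration("wrist"))
print(monitor.observe())
E
```

```text
scene {'K': [[413.6056748186915, 0.0, 321.6845132407075], [0.0, 413.6056748186915, 195.5460565166471], [0.0, 0.0, 1.0]], 'T': [[0.9108006521492392, 0.1716153297110264, -0.3754868182142971, 0.265249797196186], [-0.41281927752094255, 0.38901439010748695, -0.823558163335406, -0.9004846160121972], [0.004734569844022551, 0.9051055092625807, 0.4251606766281619, 0.4722784505079173], [0.0, 0.0, 0.0, 1.0]]}
side {'K': [[510.52324381773826, 0.0, 314.33340576711015], [0.0, 510.52324381773826, 194.38341589186516], [0.0, 0.0, 1.0]], 'T': [[0.9956621963076953, 0.029402765498827657, -0.08827382525277326, 0.534368283799883], [-0.09295304052355657, 0.355794873231658, -0.9299299653412049, -1.0090444086333743], [0.004064861764223586, 0.9341014321598534, 0.3569845813697678, 0.4380722605224438], [0.0, 0.0, 0.0, 1.0]]}
{'K': array([[299.87532435,   0.        , 316.53053464],
       [  0.        , 299.87532435, 197.96135714],
       [  0.        ,   0.        ,   1.        ]]), 'mount': array([[-9.19963607e-04,  9.58534372e-01,  2.84975456e-01,
         7.71527286e-02],
       [ 9.99999516e-01,  7.82661944
[... 226 characters left out ...]
e': 0.1, 'qpos': array([-1.40900553e+00,  3.42681727e-01,  1.52486511e+00,  1.23491174e-05,
        1.27541738e+00, -1.46036456e-01]), 'qvel': array([ 1.29813044e-04, -3.05733717e-03, -2.36683038e-03,  9.43611526e-04,
       -8.43941087e-04,  6.49187986e-05]), 'joint_efforts': array([ 4.73466957e-05, -4.32007849e+01, -2.44691902e+01,  7.19163590e-02,
        5.26440656e-02, -4.01041495e-05]), 'tool_pos': array([ 0.15902002, -0.49997879,  0.22611926]), 'tool_rot': array([-3.14023741e+00, -2.11270625e-04,  3.07823503e-01]), 'contact_force': array([ 0.32894453, -0.24974992,  0.51955281]), 'torque': array([ 0.0120983 , -0.02043845, -0.02787175]), 'grip_force': 0.0, 'opening': 0.0919254862456371}
```

View pics/scene0.png

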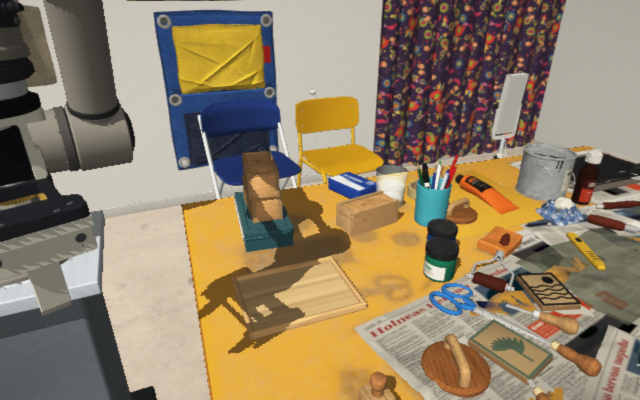

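View pics/side0.png

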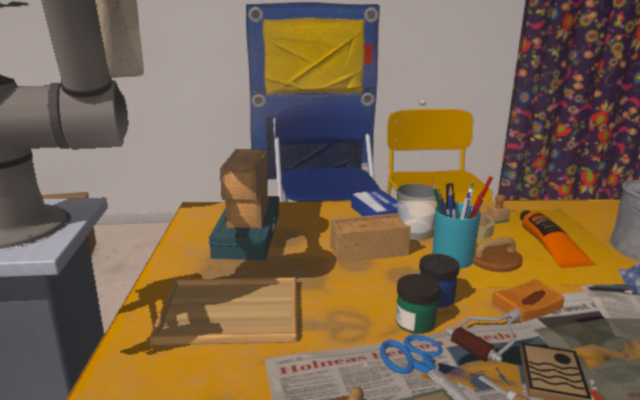

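The pile stands on the teal tin (scene ~265,200; side ~245,195). The tray is nearer the cameras (scene ~300,290; side ~230,310), and the spare box is to the right (scene 367,212). I'll enlarge these areas to read the corners.

Run:
```python
import cv2
a=cv2.imread("pics/scene0.png")[140:340,180:420]; cv2.imwrite("pics/sc.png",cv2.resize(a,None,fx=3,fy=3,interpolation=cv2.INTER_CUBIC))
a=cv2.imread("pics/side0.png")[140:350,140:420]; cv2.imwrite("pics/sd.png",cv2.resize(a,None,fx=2.8,fy=2.8,interpolation=cv2.INTER_CUBIC))
```

```text
(no output)
```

View pics/sc.png

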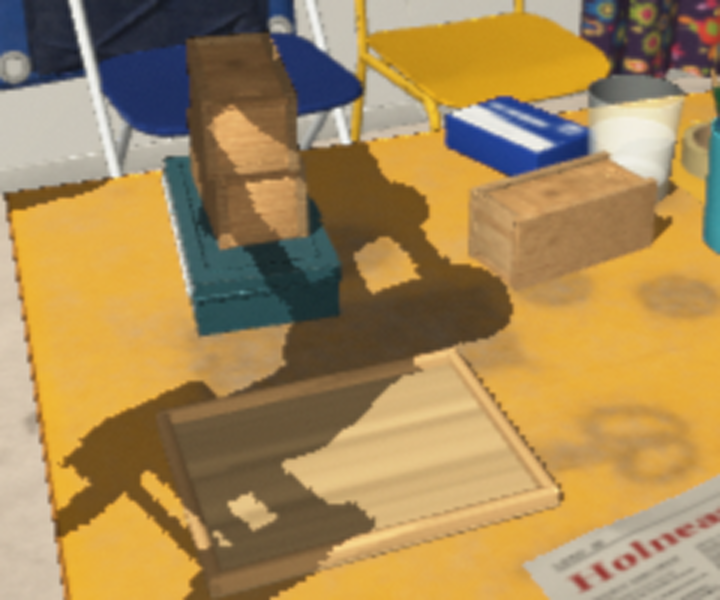

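View pics/sd.png

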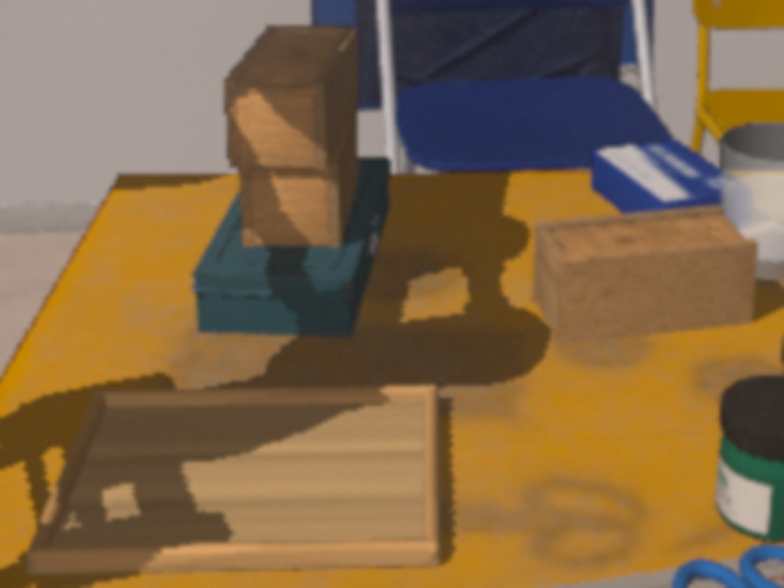

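```bash
cat > h.py <<'E'
import numpy as np, cv2
from scipy.optimize import least_squares
from scipy.spatial.transform import Rotation as R
from cell import monitor, vision
CAL={}
def cal(n):
    if n not in CAL:
        c=vision.get_calibration(n); CAL[n]=(np.array(c["K"]),np.array(c["T"]))
    return CAL[n]
def proj(n,P,KT=None):
    K,T=KT or cal(n); p=(np.atleast_2d(P)-T[:3,3])@T[:3,:3]
    q=np.c_[p[:,0],-p[:,1],-p[:,2]]@K.T; return q[:,:2]/q[:,2:]
def wristKT(s):
    c=vision.get_calibration("wrist"); T=np.eye(4)
    T[:3,:3]=R.from_euler('xyz',s["tool_rot"]).as_matrix(); T[:3,3]=s["tool_pos"]
    return np.array(c["K"]),T@np.array(c["mount"])
def fit(obs,x0,KT=None):
    """obs: (cam, (lx,ly,z_world), (u,v)); returns x,y,yaw and residuals"""
    def f(p):
        c,s=np.cos(p[2]),np.sin(p[2]); r=[]
        for n,l,uv in obs:
            P=[p[0]+c*l[0]-s*l[1],p[1]+s*l[0]+c*l[1],l[2]]
            r+=list(proj(n,P,KT if n=="wrist" else None)[0]-uv)
        return r
    o=least_squares(f,x0,loss='soft_l1'); return o.x,np.reshape(f(o.x),(-1,2))
E
cat > f1.py <<'E'
from h import *
S=lambda u,v:("scene",(u/3+180-.3,v/3+140-.3)); D=lambda u,v:("side",(u/2.8+140-.3,v/2.8+140-.3))
def mk(l): return [(c[0],p,np.array(c[1])) for p,c in l]
a,b=.066,.032
# box x axis ~ +y world: near end is -x ; left (world -x) = +y box
up=mk([((-a,b,.16),S(194,101)),((-a,-b,.16),S(296,100)),((a,b,.16),S(187,38)),((a,-b,.16),S(271,34)),((-a,b,.102),S(203,178)),((-a,-b,.102),S(301,177)),
((-a,b,.16),D(228,84)),((-a,-b,.16),D(328,80)),((a,b,.16),D(265,28)),((a,-b,.16),D(357,28)),((-a,b,.102),D(230,165)),((-a,-b,.102),D(327,170))])
lo=mk([((-a,b,.044),S(216,247)),((-a,-b,.044),S(308,235)),((-a,-b,.102),S(304,178)),((-a,b,.044),D(243,243)),((-a,-b,.044),D(347,245))])
tr=mk([((-.1,.078,.013),S(160,412)),((.1,.078,.013),S(457,350)),((.1,-.078,.013),S(561,490)),((-.1,-.078,.013),S(212,593)),
((-.1,.078,.013),D(98,390)),((.1,.078,.013),D(438,386)),((.1,-.078,.013),D(440,550)),((-.1,-.078,.013),D(33,552))])
sp=mk([((-a,b,.058),S(470,200)),((-a,-b,.058),S(515,224)),((a,-b,.058),S(655,180)),((a,b,.058),S(605,158)),((-a,-b,0),S(518,287)),((a,-b,0),S(650,240)),
((-a,b,.058),D(537,222)),((-a,-b,.058),D(551,265)),((a,-b,.058),D(754,246)),((-a,-b,0),D(555,340)),((a,-b,0),D(752,318))])
for n,o,x0 in (("up",up,(.35,0,1.5)),("lo",lo,(.35,0,1.5)),("tray",tr,(.4,-.3,0)),("spare",sp,(.6,0,0))):
    x,r=fit(o,x0); print(n,x.round(4),"\n",r.round(1).tolist())
E
python3 f1.py
```

```text
up [ 0.4905 -0.0829  1.403 ] 
 [[3.2, 0.4], [0.9, -2.2], [-0.2, 0.1], [-0.2, -0.7], [2.2, 0.9], [0.4, -2.0], [-2.2, -1.5], [-1.9, 0.9], [1.0, -1.8], [-0.1, -1.0], [-0.9, 0.3], [-0.4, -0.4]]
lo [ 0.4955 -0.0731  1.4147] 
 [[1.2, 0.1], [0.1, 0.4], [0.4, -4.7], [-0.1, -0.4], [-3.1, -0.1]]
tray [ 0.471  -0.3483 -0.0589] 
 [[-0.5, -0.3], [1.0, -0.9], [1.8, 0.9], [0.2, -2.7], [-1.1, -0.4], [0.6, -0.7], [0.1, -0.8], [-3.9, 1.2]]
spare [ 0.7143 -0.1689  0.1322] 
 [[-0.5, -3.7], [1.0, -0.5], [0.8, 0.3], [-0.3, -2.2], [-1.0, 1.7], [0.4, 2.4], [-2.0, -0.6], [2.2, -1.5], [0.5, -1.5], [0.0, 1.2], [-1.0, 1.6]]
```

Call:
{"api": "move_arm", "payload": {"rows": [[0,0,40,0.05,-1],[0,0,40,0.09,-1],[30,38,0,0.1,-1],[30,38,0,0.1,-1],[30,38,0,0.1,-1],[30,38,0,0.1,-1],[30,38,0,0.1,-1],[30,38,0,0.1,-1],[30,38,0,0.1,-1],[30,38,0,0.1,-1],[30,38,0,0.1,-1],[30,38,0,0.055,-1]]}}

```text
time: 1.3
tool_pos: [0.4598, -0.1184, 0.3066]
tool_rot: [-3.141, 0.0, 1.406]
contact_force: [0.3, -0.5, 0.2]
opening: 0.092
grip_force: 0.0
```

Call:
{"api": "move_arm", "payload": {"rows": [[31,37,0,0,-1],[0,0,0,0,-1],[0,0,0,0,-1]]}}

```text
time: 1.6
tool_pos: [0.4901, -0.0824, 0.3061]
tool_rot: [-3.14, 0.0, 1.406]
contact_force: [0.7, -0.2, -1.2]
opening: 0.0916
grip_force: 0.0
```

```bash
cat > w.py <<'E'
import sys,pickle; from h import *
s=monitor.observe(); im=vision.read_camera("wrist"); n=sys.argv[1]
pickle.dump(s,open(f"pics/{n}.pkl","wb")); cv2.imwrite(f"pics/{n}.png",im[:,:,::-1])
print(s["time"],s["tool_pos"],s["tool_rot"],s["opening"],s["contact_force"].round(1))
E
python3 w.py w1
```

```text
1.6 [ 0.49014203 -0.08239736  0.30605224] [-3.14007301e+00  1.83816490e-04  1.40552735e+00] 0.09163679444502575 [ 0.7 -0.2 -1.2]
```

View pics/w1.png

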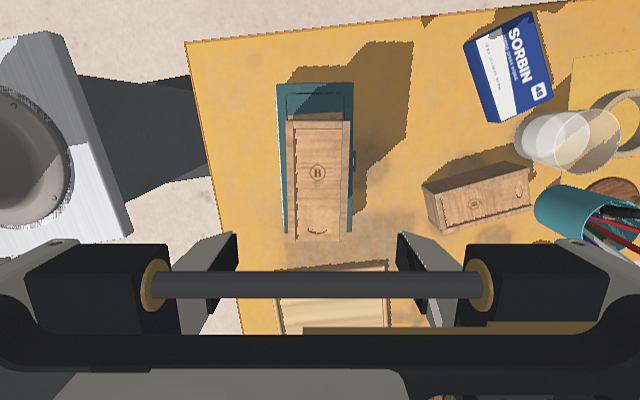

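Looking down, the upper box's top face spans about (286,121)–(351,241). The lower box peeks out behind it at row ~113, and the tin surrounds both. I'll read the corners closer.

Run:
```python
import cv2
a=cv2.imread("pics/w1.png")[78:250,265:365]; cv2.imwrite("pics/w1c.png",cv2.resize(a,None,fx=3.45,fy=3.45,interpolation=cv2.INTER_CUBIC))
```

```text
(no output)
```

View pics/w1c.png

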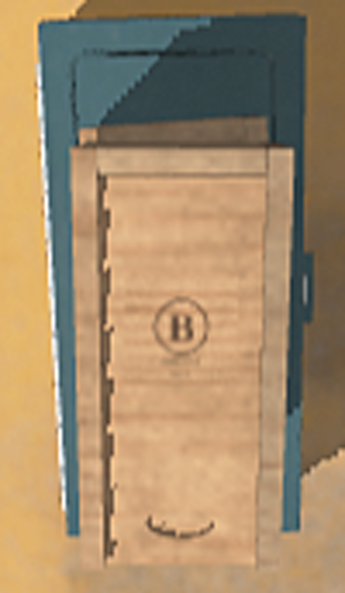

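```bash
cat > f2.py <<'E'
from h import *; import pickle
s=pickle.load(open("pics/w1.pkl","rb")); KT=wristKT(s)
W=lambda u,v:np.array([u/3.45+265-.36,v/3.45+78-.36])
a,b=.066,.032
up=[("wrist",p,W(*q)) for p,q in (((a,b,.16),(71,147)),((a,-b,.16),(294,148)),((-a,b,.16),(80,565)),((-a,-b,.16),(280,568)))]
lo=[("wrist",p,W(*q)) for p,q in (((a,b,.102),(80,128)),((a,-b,.102),(268,116)))]
for o,x0 in ((up,(.49,-.08,1.4)),(lo,(.49,-.07,1.4))):
    x,r=fit(o,x0,KT); print(x.round(4),r.round(1).tolist())
E
python3 f2.py
```

```text
[ 0.4906 -0.0812  1.3992] [[-0.3, -0.7], [0.3, -0.6], [0.1, 1.3], [-0.1, 0.8]]
[ 0.4931 -0.0758  1.4659] [[-0.3, 0.0], [0.3, -0.0]]
```

Call:
{"api": "move_arm", "payload": {"rows": [[0,1,-30,-0.006,-1],[0,0,-35,0,-1],[0,0,-35,0,-1],[0,0,-35,0,-1],[0,0,-27,0,-1],[0,0,-18,0,-1],[0,0,-11,0,-1],[0,0,0,0,-1],[0,0,0,0,-1]]}}

```text
time: 2.55
tool_pos: [0.4903, -0.0831, 0.1165]
tool_rot: [3.14, 0.0, 1.396]
contact_force: [0.1, 0.3, 0.5]
opening: 0.0921
grip_force: 0.0
```

Call:
{"api": "move_arm", "payload": {"newtons": 20, "rows": [[0,0,0,0,1],[0,0,0,0,1],[0,0,0,0,1],[0,0,0,0,1],[0,0,0,0,1],[0,0,0,0,1],[0,0,0,0,1]]}}

```text
time: 3.25
tool_pos: [0.4902, -0.0823, 0.1161]
tool_rot: [3.141, 0.0, 1.397]
contact_force: [-0.4, -0.7, 5.3]
opening: 0.0639
grip_force: 20.0
```

Call:
{"api": "move_arm", "payload": {"rows": [[0,0,8,0,1],[0,0,20,0,1],[0,0,30,0,1],[0,0,12,0,1],[-1,-20,0,-0.06,1],[-2,-24,0,-0.12,1],[-2,-24,0,-0.12,1],[-2,-24,0,-0.12,1],[-2,-24,0,-0.12,1],[-2,-24,0,-0.12,1],[-2,-24,0,-0.12,1],[-2,-24,0,-0.12,1]]}}

```text
time: 4.45
tool_pos: [0.4747, -0.2712, 0.1858]
tool_rot: [-3.141, 0.0, 0.492]
contact_force: [1.4, 0.3, -0.9]
opening: 0.064
grip_force: 20.0
```

Call:
{"api": "move_arm", "payload": {"rows": [[-2,-24,0,-0.12,1],[-2,-24,0,-0.13,1],[0,-20,0,-0.14,1],[0,-10,0,-0.14,1],[0,0,0,-0.14,1],[0,0,0,0,1],[0,0,0,0,1]]}}

```text
time: 5.15
tool_pos: [0.471, -0.3481, 0.1857]
tool_rot: [-3.141, 0.0, -0.169]
contact_force: [0.5, 1.0, -1.1]
opening: 0.0638
grip_force: 20.0
```

```bash
python3 w.py w2
python3 - <<'E'
from h import *
im=vision.read_camera("side"); cv2.imwrite("pics/side1.png",im[:,:,::-1])
a=np.vstack([cv2.imread("pics/w2.png")[:,:,:],im[:,:,::-1]]); cv2.imwrite("pics/c2.png",cv2.resize(a,None,fx=.75,fy=.75))
E
```

```text
5.15 [ 0.47097144 -0.34809074  0.18568704] [-3.14131586e+00  4.53151233e-04 -1.69341216e-01] 0.06378476373135748 [ 0.5  1.  -1.1]
```

View pics/c2.png

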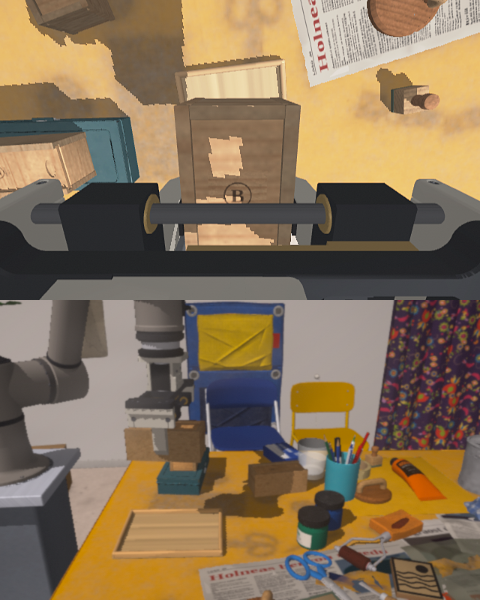

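The box is held level, and the tray's far end shows behind it (wrist ~ (236,96) to (380,80)). I'll check the tray estimate against that view.

Run:
```python
from h import *; import pickle
KT=wristKT(pickle.load(open("pics/w2.pkl","rb")))
o=[("wrist",p,np.array(q)) for p,q in (((.1,.078,.013),(236,96)),((.1,-.078,.013),(379,80)))]
print(fit(o,(.47,-.35,-.06),KT))
```

```text
(array([ 0.46900387, -0.346934  , -0.06881908]), array([[-3.54667714,  0.1681889 ],
       [ 2.9713934 , -0.03496489]]))
```

Call:
{"api": "move_arm", "payload": {"rows": [[-1,0,0,0.05,1],[0,0,-30,0.057,1],[0,0,-35,0,1],[0,0,-35,0,1],[0,0,-30,0,1],[0,0,-20,0,1],[0,0,-10,0,1],[0,0,0,0,1],[0,0,0,0,1]]}}

```text
time: 6.15
tool_pos: [0.4707, -0.3487, 0.0267]
tool_rot: [3.14, -0.001, -0.065]
contact_force: [0.1, 0.2, -0.1]
opening: 0.0639
grip_force: 20.0
```

Call:
{"api": "move_arm", "payload": {"rows": [[0,0,-2,0,1],[0,0,-2,0,1],[0,0,-1,0,1],[0,0,0,0,1],[0,0,0,0,1]]}}

```text
time: 6.65
tool_pos: [0.4701, -0.3484, 0.0209]
tool_rot: [3.141, -0.0, -0.066]
contact_force: [-0.3, -0.6, -1.0]
opening: 0.0641
grip_force: 20.0
```

Call:
{"api": "move_arm", "payload": {"rows": [[0,0,-1,0,1],[0,0,-1,0,1],[0,0,0,0,1],[0,0,0,0,1]]}}

```text
time: 7.05
tool_pos: [0.4702, -0.3485, 0.0196]
tool_rot: [3.141, -0.0, -0.066]
contact_force: [-2.1, 1.1, 6.4]
opening: 0.0645
grip_force: 20.0
```

Call:
{"api": "move_arm", "payload": {"rows": [[0,0,0,0,-1],[0,0,0,0,-1],[0,0,0,0,-1],[0,0,0,0,-1],[0,0,15,0,-1],[0,0,35,0,-1],[0,0,45,0,-1],[0,0,45,0,-1],[0,0,35,0,-1],[0,0,10,0,-1],[0,0,0,0,-1],[0,0,0,0,-1]]}}

```text
time: 8.25
tool_pos: [0.4695, -0.3478, 0.2022]
tool_rot: [-3.14, 0.002, -0.066]
contact_force: [-0.7, 0.2, 0.8]
opening: 0.0919
grip_force: 0.0
```

```bash
python3 w.py w3
```

```text
8.25 [ 0.46949118 -0.34780595  0.2021781 ] [-3.14004825e+00  1.98666156e-03 -6.62705978e-02] 0.091904231686228 [-0.7  0.2  0.8]
```

Call:
{"api": "move_arm", "payload": {"rows": [[0,10,20,0.06,-1],[2,24,20,0.14,-1],[2,24,20,0.14,-1],[2,24,0,0.14,-1],[2,24,0,0.14,-1],[2,24,0,0.14,-1],[2,24,0,0.14,-1],[2,24,0,0.14,-1],[2,24,0,0.14,-1],[2,24,0,0.14,-1],[2,24,0,0.14,-1],[2,24,0,0.06,-1]]}}

```text
time: 9.5
tool_pos: [0.4914, -0.0732, 0.2617]
tool_rot: [-3.138, -0.001, 1.458]
contact_force: [0.4, -0.4, -0.4]
opening: 0.0919
grip_force: 0.0
```

Call:
{"api": "move_arm", "payload": {"rows": [[2,0,-20,0,-1],[0,0,-30,0,-1],[0,0,0,0,-1],[0,0,0,0,-1]]}}

```text
time: 9.9
tool_pos: [0.4936, -0.0743, 0.2128]
tool_rot: [-3.139, -0.001, 1.454]
contact_force: [0.8, -0.2, -0.3]
opening: 0.0921
grip_force: 0.0
```

```bash
python3 w.py w4
python3 - <<'E'
import cv2, numpy as np
a=cv2.imread("pics/w3.png"); b=cv2.imread("pics/w4.png")
f=lambda i:cv2.resize(i[60:260,250:390],None,fx=2.85,fy=2.85,interpolation=cv2.INTER_CUBIC)
cv2.imwrite("pics/c3.png",np.hstack([f(a),f(b)])); print(f(a).shape)
E
```

```text
9.9 [ 0.49358007 -0.0742694   0.21284701] [-3.13853550e+00 -5.81350213e-04  1.45359322e+00] 0.09212810799909187 [ 0.8 -0.2 -0.3]
(570, 399, 3)
```

View pics/c3.png

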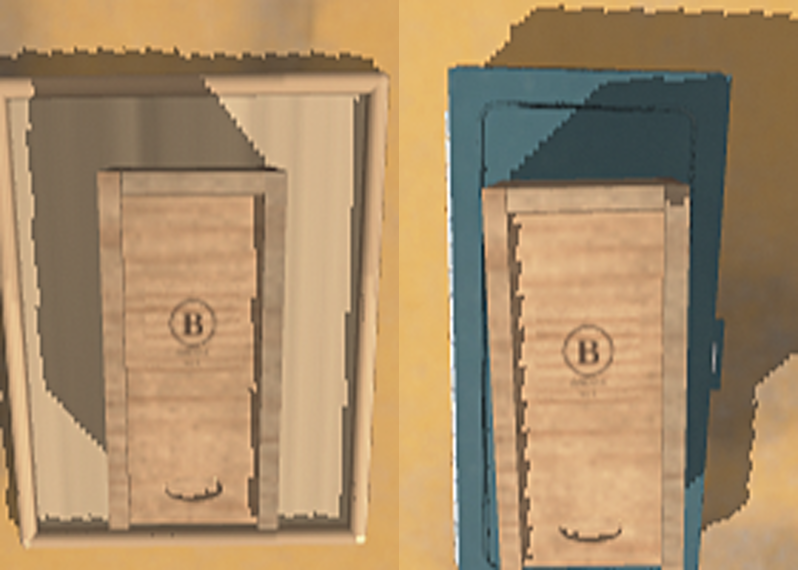

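The left panel shows the first box lying flat and square in the tray, with its far corners at crop (97,170) and (286,170). The right panel shows the lower box on the tin, with its far corners at (483,187) and (690,183).

```bash
cat > f3.py <<'E'
from h import *; import pickle
W=lambda u,v:np.array([u/2.85+250-.33,v/2.85+60-.33])
a,b=.066,.032
KT=wristKT(pickle.load(open("pics/w3.pkl","rb")))
o=[("wrist",p,W(*q)) for p,q in (((a,b,.063),(97,170)),((a,-b,.063),(286,170)),((-a,b,.063),(109,529)),((-a,-b,.063),(278,529)))]
x,r=fit(o,(.47,-.35,-.06),KT); print("placed",x.round(4),r.round(1).tolist())
KT=wristKT(pickle.load(open("pics/w4.pkl","rb")))
def f(p):
    c,s=np.cos(p[2]),np.sin(p[2]); r=[]
    for l,q in (((a,b),(84,187)),((a,-b),(291,183)),((p[3],b),(101,569)),((p[4],-b),(288,569))):
        r+=list(proj("wrist",[p[0]+c*l[0]-s*l[1],p[1]+s*l[0]+c*l[1],.102],KT)[0]-W(*q))
    return r
o=least_squares(f,(.49,-.075,1.45,-.05,-.05)); print("lower",o.x.round(4),np.round(o.fun,1))
E
python3 f3.py
```

```text
placed [ 0.471  -0.3482 -0.0622] [[-0.2, 0.3], [0.3, -0.1], [0.1, -0.0], [-0.2, -0.3]]
lower [ 0.4931 -0.0757  1.4707 -0.0639 -0.065 ] [-0.4 -0.   0.4  0.   0.7 -0.  -0.6 -0. ]
```

Call:
{"api": "move_arm", "payload": {"rows": [[0,-1,-20,0.016,-1],[0,0,-35,0,-1],[0,0,-35,0,-1],[0,0,-30,0,-1],[0,0,-20,0,-1],[0,0,-10,0,-1],[0,0,-4,0,-1],[0,0,0,0,-1],[0,0,0,0,-1]]}}

```text
time: 10.85
tool_pos: [0.495, -0.0756, 0.0609]
tool_rot: [3.139, 0.0, 1.47]
contact_force: [0.3, -0.7, 0.6]
opening: 0.0915
grip_force: 0.0
```

Call:
{"api": "move_arm", "payload": {"newtons": 20, "rows": [[0,0,0,0,1],[0,0,0,0,1],[0,0,0,0,1],[0,0,0,0,1],[0,0,0,0,1],[0,0,0,0,1],[0,0,0,0,1]]}}

```text
time: 11.55
tool_pos: [0.494, -0.0753, 0.0599]
tool_rot: [3.142, 0.0, 1.47]
contact_force: [-1.7, 0.8, 3.6]
opening: 0.0637
grip_force: 20.0
```

Call:
{"api": "move_arm", "payload": {"rows": [[0,0,8,0,1],[0,0,22,0,1],[0,0,35,0,1],[0,0,35,0,1],[-1,-20,20,-0.06,1],[-2,-25,0,-0.12,1],[-2,-25,0,-0.12,1],[-2,-25,0,-0.12,1],[-2,-25,0,-0.12,1],[-2,-25,0,-0.12,1],[-2,-25,0,-0.12,1],[-2,-25,0,-0.12,1]]}}

```text
time: 12.75
tool_pos: [0.4788, -0.2713, 0.1799]
tool_rot: [-3.141, 0.0, 0.565]
contact_force: [0.9, -1.0, -1.1]
opening: 0.0642
grip_force: 20.0
```

Call:
{"api": "move_arm", "payload": {"rows": [[-2,-25,0,-0.12,1],[-2,-25,0,-0.13,1],[-2,-20,0,-0.13,1],[-2,-8,0,-0.13,1],[0,0,0,-0.12,1],[0,0,0,0,1],[0,0,0,0,1],[0,0,0,0,1]]}}

```text
time: 13.55
tool_pos: [0.4711, -0.348, 0.1798]
tool_rot: [3.142, 0.0, -0.057]
contact_force: [0.4, 0.0, -1.6]
opening: 0.0639
grip_force: 20.0
```

Call:
{"api": "move_arm", "payload": {"rows": [[0,0,-20,-0.005,1],[0,0,-30,0,1],[0,0,-25,0,1],[0,0,-14,0,1],[0,0,-6,0,1],[0,0,0,0,1],[0,0,0,0,1],[0,0,0,0,1]]}}

```text
time: 14.35
tool_pos: [0.4716, -0.3488, 0.0859]
tool_rot: [3.14, -0.002, -0.065]
contact_force: [-0.1, -0.1, -1.3]
opening: 0.0637
grip_force: 20.0
```

```bash
python3 w.py w5
python3 - <<'E'
from h import *
im=vision.read_camera("side")[:,:,::-1]; im2=vision.read_camera("scene")[:,:,::-1]
f=lambda i,k:cv2.resize(i,None,fx=k,fy=k,interpolation=cv2.INTER_CUBIC)
a=f(im[215:355,140:300],2.4); b=f(im2[200:340,220:380],2.4)
cv2.imwrite("pics/c5.png",np.hstack([a,b]))
E
```

```text
14.35 [ 0.47163086 -0.34877292  0.08589746] [ 3.14014408e+00 -1.59352778e-03 -6.47812155e-02] 0.06372385582637786 [-0.1 -0.1 -1.3]
```

View pics/c5.png

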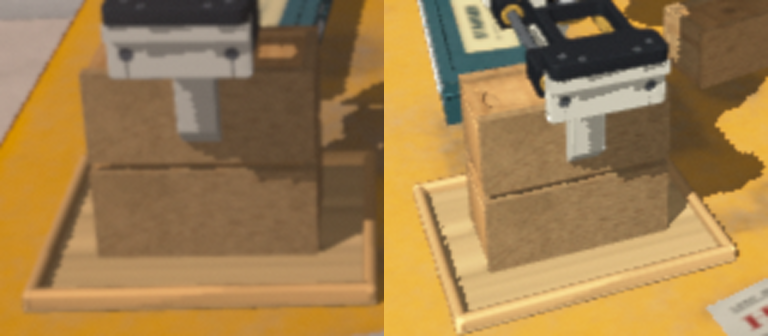

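The held box hangs over the placed one with edges in line to within about 2 px in both views and a gap of about 7 mm. I'll lower it gently.

Call:
{"api": "move_arm", "payload": {"rows": [[0,0,-2,0.002,1],[0,0,-2,0,1],[0,0,-1,0,1],[0,0,-1,0,1],[0,0,0,0,1],[0,0,0,0,1]]}}

```text
time: 15.1
tool_pos: [0.471, -0.3483, 0.0794]
tool_rot: [3.141, -0.0, -0.063]
contact_force: [-2.4, 1.4, 5.8]
opening: 0.0638
grip_force: 20.0
```

Call:
{"api": "move_arm", "payload": {"rows": [[0,0,0,0,-1],[0,0,0,0,-1],[0,0,0,0,-1],[0,0,0,0,-1],[0,0,15,0,-1],[0,0,35,0,-1],[0,0,45,0,-1],[0,0,45,0,-1],[0,0,35,0,-1],[0,0,10,0,-1],[0,0,0,0,-1],[0,0,0,0,-1]]}}

```text
time: 16.3
tool_pos: [0.4706, -0.3479, 0.2621]
tool_rot: [-3.14, 0.002, -0.063]
contact_force: [-0.5, 0.2, -0.4]
opening: 0.0918
grip_force: 0.0
```

```bash
python3 w.py w6
python3 - <<'E'
from h import *
im=vision.read_camera("side")[:,:,::-1]; im2=cv2.imread("pics/w6.png")
cv2.imwrite("pics/c6.png",np.hstack([cv2.resize(im[190:350,140:300],(400,400),interpolation=2),cv2.resize(im2[90:250,240:400],(400,400),interpolation=2)]))
E
```

```text
16.3 [ 0.47060006 -0.34788538  0.26206612] [-3.13998952e+00  2.05967401e-03 -6.31836721e-02] 0.09179731995665202 [-0.5  0.2 -0.4]
```

View pics/c6.png

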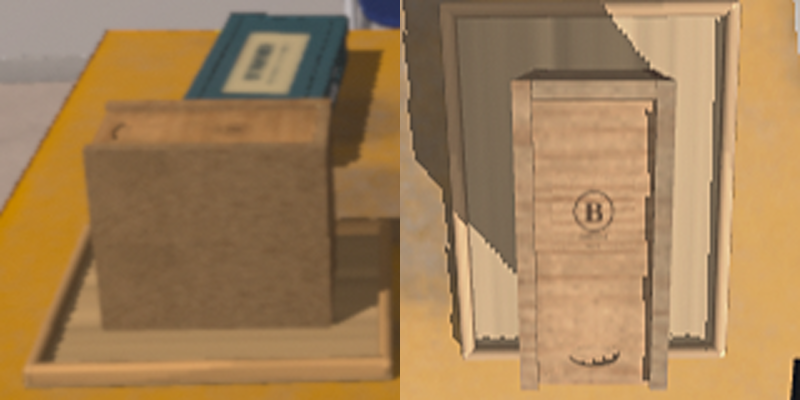

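The two boxes stand flush as one block in the tray, with corners in line and the B lid up. The gripper is clear, so I'm handing in.

```bash
python3 -c "
from cell import workorder; print(workorder.hand_in())"
```

```text
the job is handed in; nothing more can be done
None
```

The upper box lies flat in the tray with the lower box stacked squarely on it, both right way up; I left the third box alone and handed the job in at about 16 s of the 64 s allowed.

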